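Find the notch in the sample tray's rim and press the release catch

TASK

Unlock the autosampler's round sample tray so that it can be lifted out later: feel along the flat top of the tray's raised rim with a fingertip to find the hidden notch, then press the release catch inside the notch fully down, so that the lifting knob in the middle of the tray rises, and take the hand away. Only touch and press: do not touch the lifting knob, do not turn the tray, and leave the bottles, vials and other loose things where they stand.

Things in the scene. Friction and masses are not known exactly. Their poses are not given: they have to be found in the camera images.
- sampler: The autosampler, a flat white housing fixed on the bench. Origin on the axis of its round tray, at bench height; its -x side is the front, facing roughly to the robot. Deck (top) 60 mm up, from x = -145 to 185, y = -200 to 200 mm. Behind the tray (x above 130 mm) stand a pump cover (y -190 to -20, top at 104 mm) and a blue probe arm (y 5 to 175, top at 165 mm).
- rim_centre (a point): Point on the tray's axis at the height of the rim's top, 95 mm above the bench; turns with the sampler, not with the tray. The tray's rim is a flat, level, solid ring from radius 92 to 122 mm, 35 mm above the deck, with one notch. The floor inside the rim lies 5 mm lower and carries twelve capped sample cups 16 mm high, centres at radius 68 mm.
- rim_front (a point): Point on the middle (radius 107 mm) of the rim's top at the sampler's front (-x); fixed to the sampler. The notch's middle lies within 78 degrees along the rim to either side of this point, different every time; it is of the rim's white plastic. It cuts straight across the rim: 30 mm radially, 44 mm wide along the rim with parallel sides, open above and outside.
- catch (a joint): The release catch, a white plate 26 x 42 mm that is the floor of the notch: middle at radius 106 mm, top 8 mm below the rim's top. Value: metres pressed straight down, 0 at rest (locked) to 0.006 fully down (released, 14 mm below the rim's top, a hard stop). About 6 N moves it; it stays where it is left.
- lift_knob (a joint): The lifting knob, a grey button 38 mm in diameter on the tray's axis, its top 23 mm above the rim's top at rest. Value: metres risen, 0 locked to 0.012 released. A rocker drives it from the catch, 2 mm up for 1 mm of catch. Not to be touched.
- tray (a joint): How far the white tray (244 mm in diameter) has turned about its upright axis since the start, rad, positive anticlockwise from above; 0 at the start wherever the notch is. Held by its drive: about 18 N along the rim makes it slip.
- reagent_bottle: Loose amber bottle, 42 mm in diameter, 75 mm high, on the front left of the deck; origin under its centre.
- control_vial: Loose white vial with a black stopper, 28 mm in diameter, 45 mm high, on the front right of the deck; origin under its centre.
- tube_rack: Loose blue rack of capped tubes, 210 x 72 mm, 96 mm high, on the bench left of the sampler; origin under its centre, long side along its x.
- tip_box: Loose blue box with a clear lid, 122 x 85 x 67 mm, on the bench to the right; origin under its centre.
- beaker: Loose glass beaker, 68 mm in diameter, 88 mm high, on the bench to the right; origin under its centre.
- pipette: Loose pale grey micropipette lying on the bench to the right, about 255 mm long along its x; origin near its middle, on the bench.
- wash_bottle: Loose white bottle with a blue cap, 68 mm in diameter, 170 mm high, on the bench to the left, behind the rack; origin under its centre.

How it is judged:
By the outcome, as a careful person would: the job done as asked, in the order asked, and still so for the second after the job is handed in, with the robot touching nothing.
It also fails if it takes over 58 s, if anything falls off the work surface, if the arm or the gripper's body presses on something with over 40 N, if the wrist force passes 120 N, or if a joint passes its speed limit or range.

ROBOT

A 6-joint arm with a two-finger parallel gripper is mounted at the origin on the work surface. World frame = base frame: x ahead of the robot, y to its left, z up, the work surface at z = 0. Lengths are in m, angles in rad, forces in N, time in s.
With the tool pointing down it reaches from about 0.35 to 0.975 m from the base axis. Payload 4.9 kg.
Tool frame: the origin (TCP) lies at the very end of the fingers, on their centre line; the grasp point (between the pads) lies 19 mm behind it; x points along the fingers, z is the direction in which the jaws open and shut, and the axes are right-handed (so a half turn about x gives the same grasp; the last joint's range is limited). The gripper opens to 85 mm and grips with 20 to 120 N. Pads are 22 mm wide; open, the fingers measure 114 mm over their backs; the gripper's body (76 mm by 85 mm) begins 54 mm behind the grasp point. The pads swing forward as they close: fully open they stand 13 mm farther back than shut.
Start: joints at [1.183, 0.053, 1.613, -0, 1.476, -0.119], TCP at [0.166, 0.603, 0.231] pointing down, gripper open.
Joint ranges: [-3.01, 3.01], [-1.01, 2.22], [0.06, 2.58], [-1.02, 4.17], [0.09, 2.62], [-3.14, 3.14]. Speed limits (rad/s): [2.57, 2.57, 3.14, 3.14, 3.14, 3.14].

INTERFACE

Orientations are given as a unit quaternion [w, x, y, z].
In Python, from plant import manip, vision, job gives the robot as it stands.
- The arm moves only by the tool servo_tool, never from a script. Its arguments are lists of equal length, an entry for each row: "twist": the turn, a rotation vector about the world's x, y, z in rad, a list of three; "xyz": the shift along the world's x, y, z in cm, a list of three; "fingers": the opening, from 0 (shut) to 1 (fully open). In form: {"twist": [[wx, wy, wz], ...], "xyz": [[x, y, z], ...], "fingers": [fingers, ...]}. A call has 1 to 8 rows; each row shifts and turns the commanded pose from where the row before left it; what a row does not reach is not made up. A row lasts 1/8 s, in which the tool goes at most 62.5 mm and 10.7 degrees, less where a joint would pass 70% of its speed; a pose out of reach is approached as far as the arm can. A call with a gripper value outside its range is refused whole. The fingers move at their own pace and stop on an object; the grip force is fixed at half the most. Time passes only in rows, so rows that do not move let the fingers close. It gives the time, the measured TCP pose, the force and the opening at its end, in the units of the state.
- manip.state(): the state, without advancing time (a new reading comes with each control period).
- vision.grab_frame(name): name is "scene" or "side" or "wrist"; returns the picture (384x512x3 uint8, red, green, blue); there is no depth.
- vision.get_calibration(name): a dict with "camera_matrix" (3x3 intrinsics, pixels), "origin" and "orientation" of the camera in the world; the wrist camera has in their place "mount" (4x4, takes a point from camera to tool coordinates, whose origin is the TCP and whose axes are the tool frame's). Camera axes: x right, y up, looking along -z (the intrinsics and any distortion apply to the point x, -y, -z); pixel columns grow to the right and rows downward; lengths in m; the calibration is good to about 2 mm. A picture is of the moment at which its call begins: read the wrist's pose just before it. get_calibration takes no time and is no camera call.
- job.job_done(): hands the job in, once; it reports no verdict.
Trained networks look in the newest picture that a camera, given by its name, has taken for a name from the list of things; names that differ only in an ending like _2 or _b are one class to them, and where a whole thing is asked for, a point or a joint stands for the part that bears it (a point fixed in the world has none). Each returns a list of dicts, best first, with "score" (0 to 1); they miss things now and then, are a little off and sometimes report something else, mostly with a low value. They report only what shows in the picture. A call takes as long as a camera call.
- vision.spot_in(camera, label): "extent" ([centre column, centre row, width, height] in pixels, round what is visible of it).
The state is a dict: "time": time; "joint_pos": joint angles; "joint_vel": joint speeds; "joint_efforts": joint torques, N m; "tool_pos": TCP position; "tool_rot": TCP orientation; "contact_force": force on the tool from outside, world axes, zero at the start; "ft_torque": the same for the moment, N m; "gripper_width": opening from 0.0 (shut) to 1.0 (fully open).
Only numpy, scipy, OpenCV 4.12 (cv2) and the standard library are available. Lean on these libraries where they do the work, as an engineer would, in place of code of your own. Each camera call takes 0.05 s, during which the arm holds its last target.

## Working session

There is one attempt and no reset: what is moved stays moved. The work goes in short steps, Python scripts to look and compute and a tool call to move; the robot and the scene stay as the last step left them, time stands still between calls to the robot, and variables do not carry over. Pictures are saved under pics/ and viewed, and the job is handed in when it is done.

Besides the shell and the picture viewer there is one more tool, called after "Request:" as name(argument=value, ...) on one line, values as JSON. servo_tool: Moves the arm, as the interface text tells. Its arguments: {"type":"object","properties":{"twist":{"type":"array","items":{"type":"array","items":{"type":"number"}}},"xyz":{"type":"array","items":{"type":"array","items":{"type":"number"}}},"fingers":{"type":"array","items":{"type":"number"}}},"required":["twist","xyz","fingers"]}

```bash
mkdir -p pics; ls; python3 - <<'E'
from plant import manip, vision, job
import cv2
s=manip.state(); print(s)
for n in ("scene","side"):
    im=vision.grab_frame(n); cv2.imwrite(f"pics/{n}0.png",im[:,:,::-1])
    for l in ("sampler","lift_knob","catch"):
        print(n,l,vision.spot_in(n,l)[:2])
for n in ("scene","side","wrist"): print(n,vision.get_calibration(n))
print(manip.state()["time"])
E
```

```text
pics
{'time': 0.0, 'joint_pos': array([ 1.18302065e+00,  5.33671272e-02,  1.61431712e+00,  5.37209020e-06,
        1.47600933e+00, -1.19023797e-01]), 'joint_vel': array([ 0.00229607, -0.00156219,  0.00149573,  0.0012999 ,  0.0013452 ,
        0.00036212]), 'joint_efforts': array([-6.26243855e-04, -3.93680012e+01, -3.70179248e+01, -1.15987314e-04,
        7.08090258e-03,  2.49888609e-05]), 'tool_pos': array([0.16572568, 0.60196847, 0.23004285]), 'tool_rot': array([ 0.56183723, -0.42888139,  0.56311941,  0.42813108]), 'contact_force': array([ 1.03480969, -0.28910077, -0.31389958]), 'ft_torque': array([-0.01067019,  0.01231234, -0.01588293]), 'gripper_width': 0.9998040256399766}
scene sampler [{'extent': [294.6, 227.0, 165.7, 123.2], 'score': 0.61}]
scene lift_knob [{'extent': [291.8, 196.3, 13.3, 8.8], 'score': 0.52}]
scene catch [{'extent': [271.1, 183.6, 12.8, 8.5], 'score': 0.4}]
side sampler [{'extent': [280.8, 172.9, 164.3, 140.9], 'score': 0.89}]
side lift_knob [{'extent': [278.1, 159.9, 13.9, 15.1], 'score': 0.53}]
side catch []
scene {'camera_matrix': array([[410.03017455,   0.
[... 404 characters left out ...]
,   0.        ,   1.        ]]), 'origin': array([-0.11399501, -0.6886031 ,  1.05619053]), 'orientation': array([ 0.86572155,  0.34844598, -0.12509896, -0.336841  ])}
wrist {'camera_matrix': array([[312.71738028,   0.        , 250.37855272],
       [  0.        , 312.71738028, 190.22331412],
       [  0.        ,   0.        ,   1.        ]]), 'mount': array([[-3.26593183e-04,  3.27649869e-01, -9.44799162e-01,
        -1.43364195e-01],
       [-1.09128282e-04,  9.44799195e-01,  3.27649919e-01,
         8.55858884e-02],
       [ 9.99999941e-01,  2.10112539e-04, -2.72809109e-04,
         1.94647295e-04],
       [ 0.00000000e+00,  0.00000000e+00,  0.00000000e+00,
         1.00000000e+00]])}
0.4
```

```bash
python3 - <<'E'
import cv2
for n,c in (("scene",(190,120,220,165)),("side",(180,80,220,165))):
    im=cv2.imread(f"pics/{n}0.png"); x,y,w,h=c
    cv2.imwrite(f"pics/{n}0z.png",cv2.resize(im[y:y+h,x:x+w],(800,600),interpolation=cv2.INTER_CUBIC))
E
```

```text
(no output)
```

View pics/scene0.png

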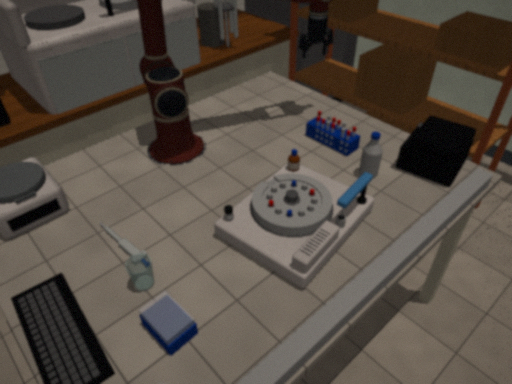

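View pics/side0z.png

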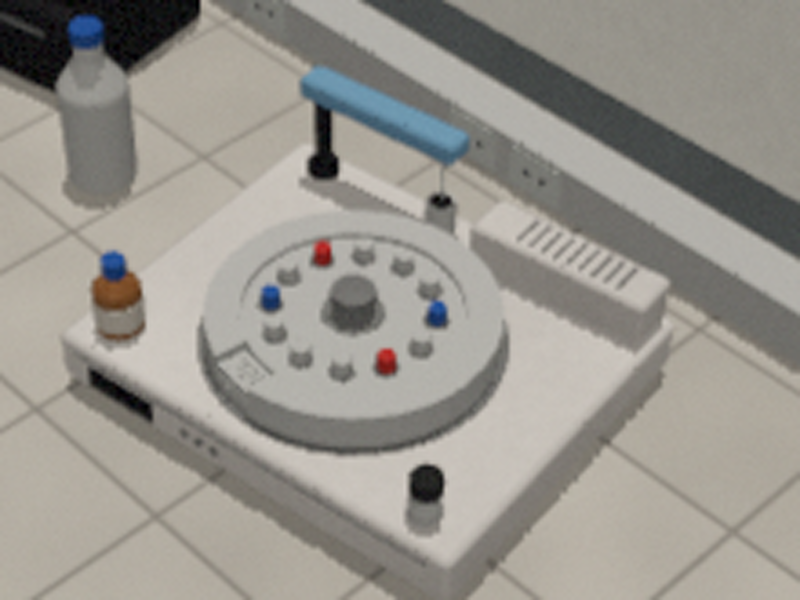

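View pics/side0.png

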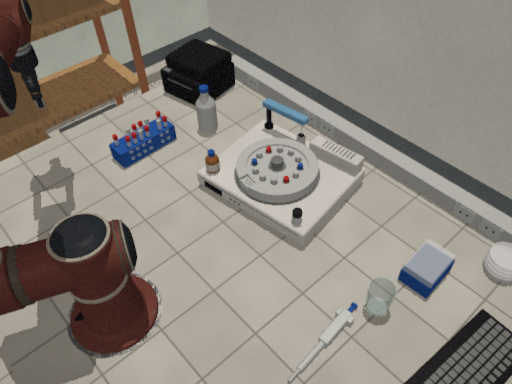

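View pics/scene0z.png

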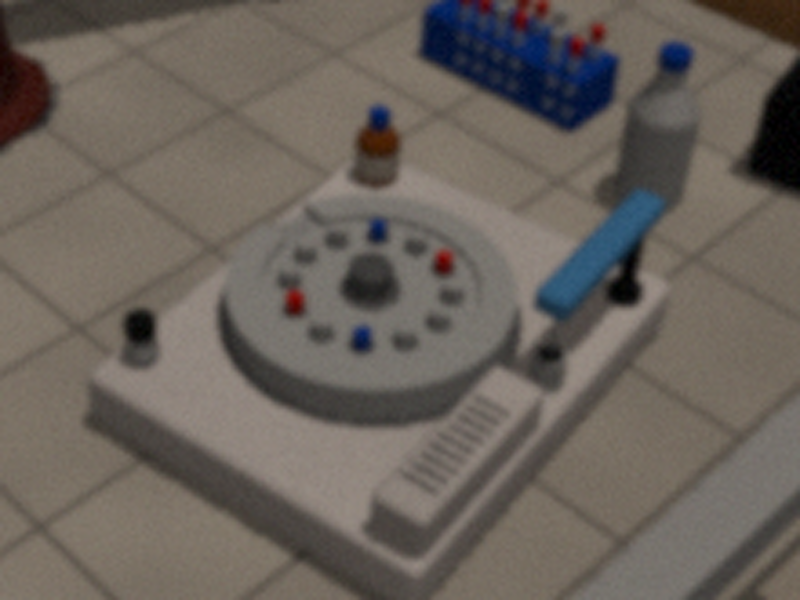

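The side view (zoomed) shows the notch at about (242,368), which is full-frame (247,181). The knob is at (278,160) in the side view and (292,196) in the scene view. Next I'll triangulate both.

```bash
cat > h.py <<'E'
import numpy as np, cv2
from scipy.spatial.transform import Rotation as R
from plant import manip, vision
def pose(n,st=None):
    c=vision.get_calibration(n)
    if n=="wrist":
        st=st or manip.state()
        q=st["tool_rot"]; T=np.eye(4); T[:3,:3]=R.from_quat(np.r_[q[1:],q[0]]).as_matrix(); T[:3,3]=st["tool_pos"]
        M=T@c["mount"]; return c["camera_matrix"],M[:3,:3],M[:3,3]
    q=c["orientation"]; return c["camera_matrix"],R.from_quat(np.r_[q[1:],q[0]]).as_matrix(),c["origin"]
def ray(P,u):
    K,Rm,o=P; d=np.array([(u[0]-K[0,2])/K[0,0],-(u[1]-K[1,2])/K[1,1],-1]); d=Rm@d; return o,d/np.linalg.norm(d)
def onz(P,u,z):
    o,d=ray(P,u); return o+d*(z-o[2])/d[2]
def tri(Ps,us):
    A=0;b=0
    for P,u in zip(Ps,us):
        o,d=ray(P,u); M=np.eye(3)-np.outer(d,d); A=A+M;b=b+M@o
    return np.linalg.solve(A,b)
def proj(P,X):
    K,Rm,o=P; p=(np.atleast_2d(X)-o)@Rm; return np.c_[K[0,0]*p[:,0]/-p[:,2]+K[0,2], -K[1,1]*p[:,1]/-p[:,2]+K[1,2]]
E
python3 - <<'E'
from h import *
S=pose("scene");D=pose("side")
print("knob",tri([S,D],[(291.8,196.3),(278.1,159.9)]))
print("knob z.11 ",onz(S,(291.8,196.3),.107),onz(D,(278.1,159.9),.107))
print("notch",tri([S,D],[(277,179.5),(246.6,181.2)]))
print("side notch@.087",onz(D,(246.6,181.2),.087), onz(D,(246.6,181.2),.095))
print("scene catch@.087",onz(S,(271.1,183.6),.087), onz(S,(277,179.5),.095))
# rim overlay
c=onz(D,(278.1,159.9),.107)
for n,P in(("scene",S),("side",D)):
    im=cv2.imread(f"pics/{n}0.png"); im=cv2.resize(im,None,fx=4,fy=4,interpolation=cv2.INTER_CUBIC)
    for r,z in((.122,.095),(.092,.095),(.019,.118)):
        t=np.linspace(0,6.28,100); p=proj(P,np.c_[c[0]+r*np.cos(t),c[1]+r*np.sin(t),0*t+z])
        cv2.polylines(im,[np.int32(p*4+2)],True,(0,0,255),1)
    x,y=(4*190,4*120) if n=="scene" else (4*180,4*80)
    cv2.imwrite(f"pics/{n}_o.png",im[y:y+600,x:x+800])
E
```

```text
knob [0.59550583 0.0348673  0.10704575]
knob z.11  [0.59694354 0.03053187 0.107     ] [0.5972254  0.03914127 0.107     ]
notch [0.49117968 0.06570401 0.08120556]
side notch@.087 [0.48427484 0.05169269 0.087     ] [0.47933653 0.04558206 0.095     ]
scene catch@.087 [0.49428792 0.04272366 0.087     ] [0.49932741 0.06389552 0.095     ]
```

View pics/side_o.png

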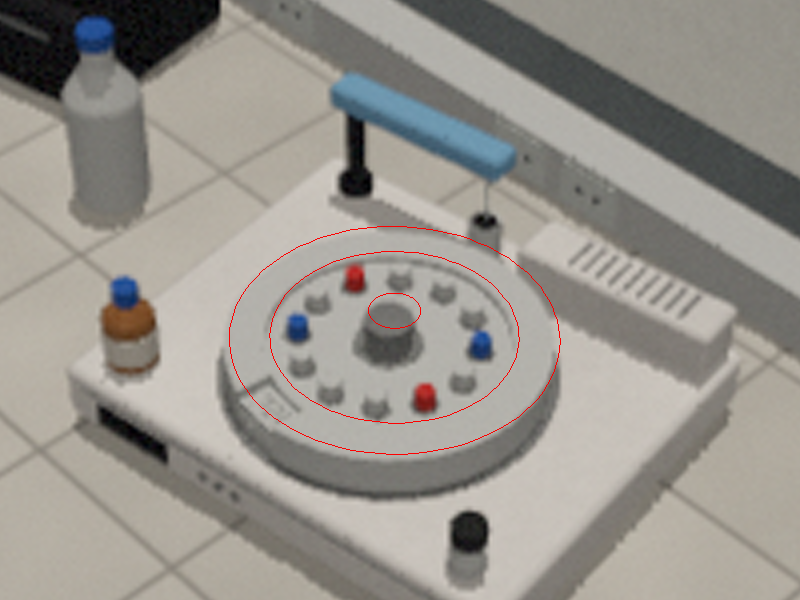

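View pics/scene_o.png

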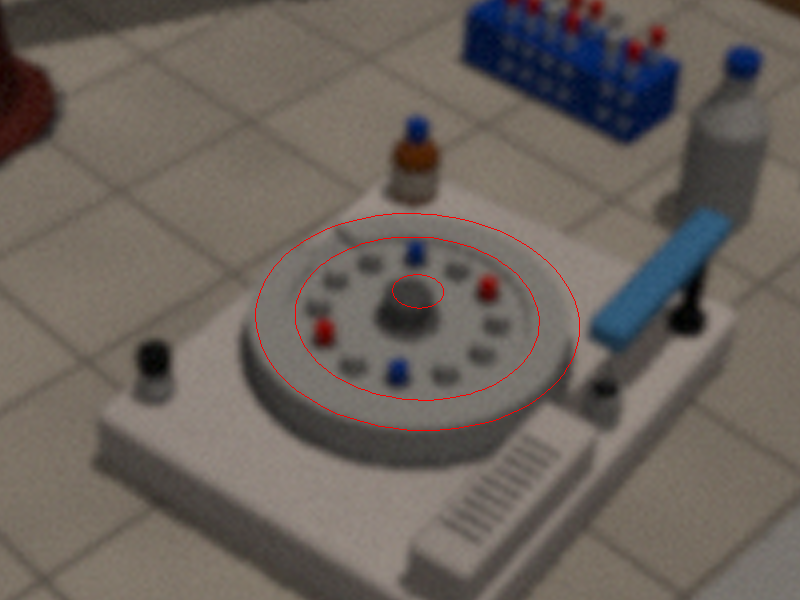

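```bash
python3 - <<'E'
from h import *
s=manip.state();q=s["tool_rot"];M=R.from_quat(np.r_[q[1:],q[0]]).as_matrix();print(M.round(3))
P=pose("wrist");print(P[2],P[1]@[0,0,-1])
E
```

```text
[[-0.    -0.964  0.266]
 [-0.     0.266  0.964]
 [-1.     0.    -0.   ]]
[0.08347972 0.62542694 0.37449453] [ 0.31583293 -0.0869609  -0.94482134]
```

Request:
servo_tool(twist=[[0,0,0],[0,0,0],[0,0,0],[0,0,0],[0,0,0],[0,0,0],[0,0,0],[0,0,0]], xyz=[[2,-3,1],[3.2,-4.7,1],[3.2,-4.7,1],[3.2,-4.7,1],[3.2,-4.7,1],[3.2,-4.7,1],[3.2,-4.7,1],[3.2,-4.7,0]], fingers=[0,0,0,0,0,0,0,0])

```text
time: 1.4
tool_pos: [0.4111, 0.2421, 0.3028]
tool_rot: [0.564, -0.429, 0.561, 0.428]
contact_force: [0.9, 0.1, 0.0]
gripper_width: -0.001
```

Request:
servo_tool(twist=[[0,0,0],[0,0,0],[0,0,0],[0,0,0],[0,0,0],[0,0,0],[0,0,0]], xyz=[[3.2,-4.7,0],[3.2,-4.7,0],[3.2,-4.7,0],[3.2,-4.7,0],[1.2,-1.5,0],[0,0,0],[0,0,0]], fingers=[0,0,0,0,0,0,0])

```text
time: 2.28
tool_pos: [0.5494, 0.0417, 0.3014]
tool_rot: [0.562, -0.429, 0.562, 0.429]
contact_force: [0.6, -0.3, 0.8]
gripper_width: 0.001
```

```bash
python3 - <<'E'
from h import *
s=manip.state();print(s["time"],s["tool_pos"],s["tool_rot"],s["contact_force"],s["gripper_width"],s["joint_pos"])
np.save("w1.npy",np.r_[s["tool_pos"],s["tool_rot"]])
im=vision.grab_frame("wrist");cv2.imwrite("pics/w1.png",im[:,:,::-1]);cv2.imwrite("pics/w1z.png",cv2.resize(im[:,:,::-1],(800,600),interpolation=cv2.INTER_CUBIC))
for l in("catch","lift_knob","tray","sampler"):print(l,vision.spot_in("wrist",l)[:2])
E
```

```text
2.275 [0.5494218  0.04174797 0.30136717] [ 0.56224142 -0.42869371  0.56214153  0.42907248] [ 0.59096503 -0.25634908  0.81172008] 0.0009662690871870854 [-5.94886228e-02 -1.56206899e-01  1.69860104e+00  4.98219055e-04
  1.59944113e+00 -1.36285790e+00]
catch [{'extent': [268.4, 167.3, 398.9, 334.6], 'score': 0.19}]
lift_knob [{'extent': [257.4, 200.1, 30.1, 34.6], 'score': 0.78}]
tray [{'extent': [256.4, 180.3, 208.2, 190.7], 'score': 0.73}]
sampler [{'extent': [265.9, 165.6, 400.5, 331.0], 'score': 0.86}]
```

View pics/w1z.png

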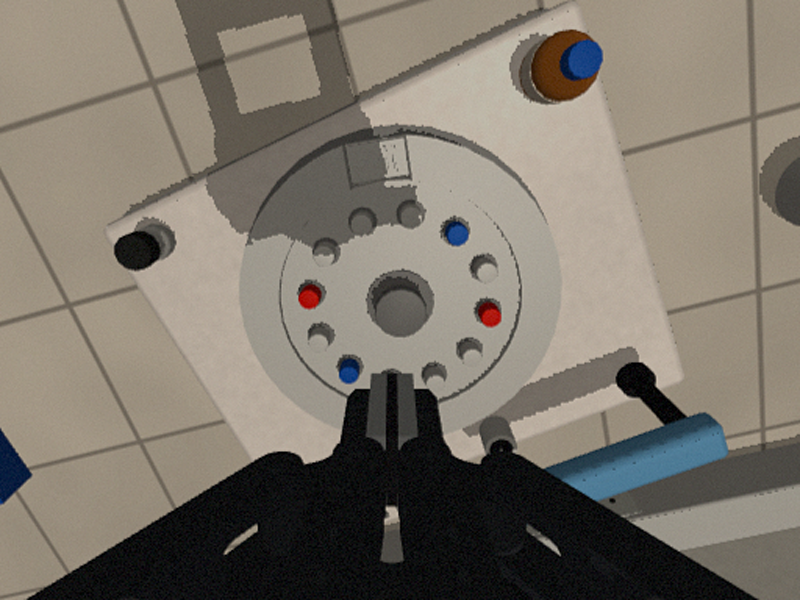

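The wrist picture shows the notch at the top of the tray. Its corners in zoomed pixels are about (345,140), (408,136), (411,178) and (350,187). The knob is at (400,305). Next I'll measure the positions and overlay them.

```bash
python3 - <<'E'
from h import *
a=np.load("w1.npy");P=pose("wrist",dict(tool_pos=a[:3],tool_rot=a[3:]))
f=512/800.
im=cv2.imread("pics/w1.png")
k=onz(P,np.array((400,309))*f,.118);print("knob",k)
# rim points
out=np.array([(240,290),(561,290),(245,252),(556,250)])*f
X=np.array([onz(P,u,.095) for u in out]);print(X.round(4))
# circle centre with fixed r
from scipy.optimize import least_squares
c=least_squares(lambda c:np.hypot(X[:,0]-c[0],X[:,1]-c[1])-.122,[.6,.03]);print("centre",c.x,c.fun)
for u in((345,140),(408,136),(411,178),(350,187),(378,162)):
    x=onz(P,np.array(u)*f,.095);d=x[:2]-c.x;print(u,x.round(4),np.hypot(*d),np.degrees(np.arctan2(d[1],d[0])))
x=onz(P,np.array((384,158))*f,.087);d=x[:2]-c.x;print(x,np.hypot(*d),np.degrees(np.arctan2(d[1],d[0])))
im=cv2.resize(im,(800,600),interpolation=cv2.INTER_CUBIC)
t=np.linspace(0,6.28,100)
for r,z in((.122,.095),(.092,.095),(.122,.06),(.019,.118)):
    p=proj(P,np.c_[c.x[0]+r*np.cos(t),c.x[1]+r*np.sin(t),0*t+z])/f
    cv2.polylines(im,[np.int32(p)],True,(0,0,255),1)
cv2.imwrite("pics/w1o.png",im)
print(np.c_[[onz(P,np.array(u)*f,.06) for u in ((108,226),(578,3),(682,378))]])
for th in (0,):pass
E
```

```text
knob [0.58643142 0.03849175 0.118     ]
[[ 0.5482 -0.0756  0.095 ]
 [ 0.6122  0.1577  0.095 ]
 [ 0.5216 -0.0615  0.095 ]
 [ 0.5805  0.1589  0.095 ]]
centre [0.59312702 0.03746554] [-2.81903451e-04 -2.93835461e-04  8.23058789e-05  9.54498984e-05]
(345, 140) [0.4662 0.0323 0.095 ] 0.12704837744398617 -177.67408834117535
(408, 136) [0.475  0.0744 0.095 ] 0.12373134543865656 162.64398501392427
(411, 178) [0.5025 0.0693 0.095 ] 0.09603033515237144 160.61884774583
(350, 187) [0.4972 0.0264 0.095 ] 0.09657907058835714 -173.44888695425604
(378, 162) [0.4861 0.05   0.095 ] 0.10780375665517074 173.297415783122
[0.48499463 0.0545421  0.087     ] 0.10947247272065644 171.0258098438224
[[ 0.47851881 -0.17124163  0.06      ]
 [ 0.42255249  0.21053125  0.06      ]
 [ 0.73654757  0.25755364  0.06      ]]
```

View pics/w1o.png

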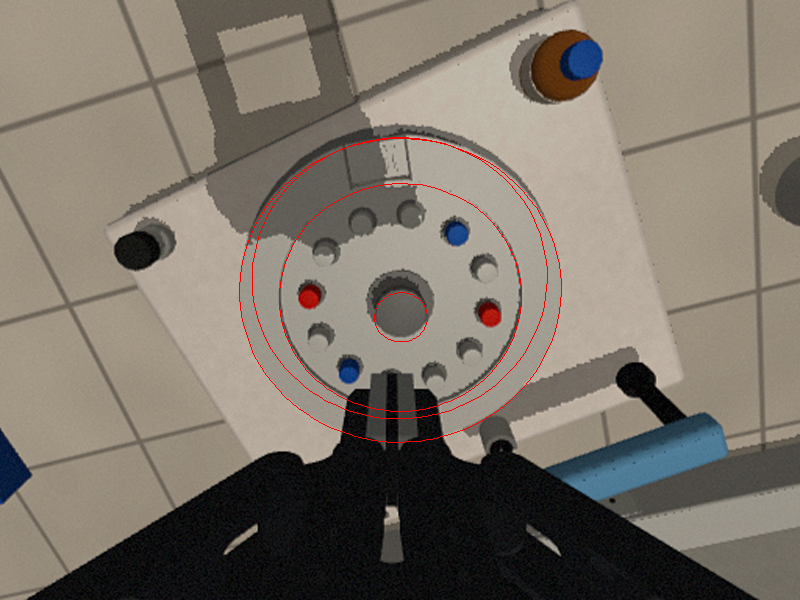

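Request:
servo_tool(twist=[[0,0,0.055],[0,0,0.055],[0,0,0],[0,0,0],[0,0,0],[0,0,0],[0,0,0],[0,0,0]], xyz=[[-3.1,-2,0],[-3.1,-2,-2],[0,0,-5],[0,0,-5],[0,0,-4],[0,0,-2],[0,0,-0.6],[0,0,0]], fingers=[0,0,0,0,0,0,0,0])

```text
time: 3.52
tool_pos: [0.4882, 0.0007, 0.1158]
tool_rot: [0.538, -0.459, 0.538, 0.459]
contact_force: [-0.4, 0.1, 0.6]
gripper_width: -0.001
```

```bash
python3 - <<'E'
from h import *
s=manip.state();print(s["time"],s["tool_pos"],s["tool_rot"],s["contact_force"])
a=np.r_[s["tool_pos"],s["tool_rot"]]
im=vision.grab_frame("wrist");cv2.imwrite("pics/w2.png",im[:,:,::-1]);cv2.imwrite("pics/w2z.png",cv2.resize(im[:,:,::-1],(800,600),interpolation=cv2.INTER_CUBIC))
im=vision.grab_frame("side");cv2.imwrite("pics/s2z.png",cv2.resize(im[80:245,180:400,::-1],(800,600),interpolation=cv2.INTER_CUBIC))
E
```

```text
3.525 [0.48822654 0.00074398 0.11583272] [ 0.53812626 -0.45905418  0.53782977  0.4587249 ] [-0.43949617  0.09022851  0.59880588]
```

View pics/w2z.png

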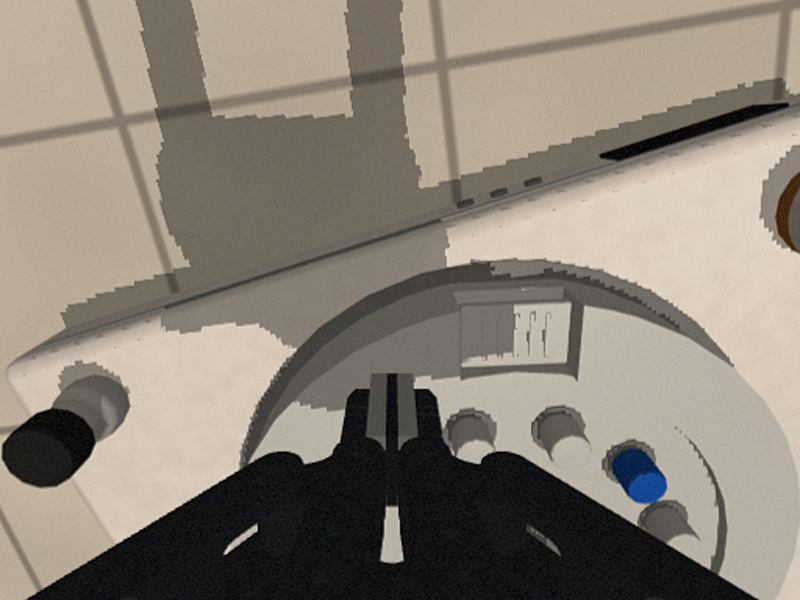

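View pics/s2z.png

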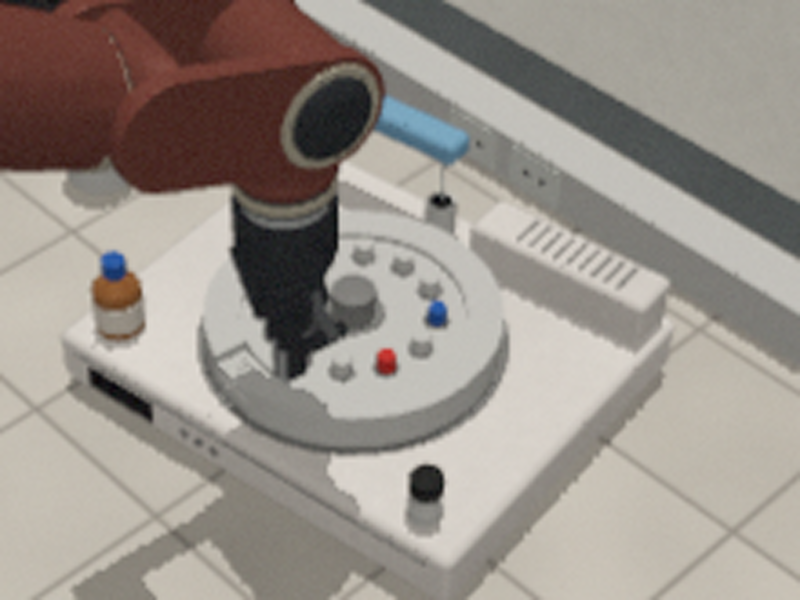

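```bash
python3 - <<'E'
from h import *
P=pose("wrist");f=.64
for n,u,z in(("oL",(455,293),.095),("iL",(459,378),.095),("iR",(579,379),.095),("oR",(582,300),.095),("cLo",(462,303),.087),("cRo",(572,303),.087),("cRi",(571,362),.087),("cLi",(461,367),.087)):
    print(n,onz(P,np.array(u)*f,z).round(4))
c=np.array([.588,.038]);im=cv2.imread("pics/w2z.png");t=np.linspace(0,6.28,200)
for r,z in((.122,.095),(.092,.095),(.122,.06)):
    p=proj(P,np.c_[c[0]+r*np.cos(t),c[1]+r*np.sin(t),0*t+z])/f
    cv2.polylines(im,[np.int32(p)],True,(0,0,255),1)
cv2.imwrite("pics/w2o.png",im)
E
```

```text
oL [0.4632 0.0281 0.095 ]
iL [0.4973 0.0256 0.095 ]
iR [0.5049 0.0706 0.095 ]
oR [0.473  0.0727 0.095 ]
cLo [0.4704 0.0309 0.087 ]
cRo [0.4769 0.0718 0.087 ]
cRi [0.5017 0.0705 0.087 ]
cLi [0.4971 0.0275 0.087 ]
```

View pics/w2o.png

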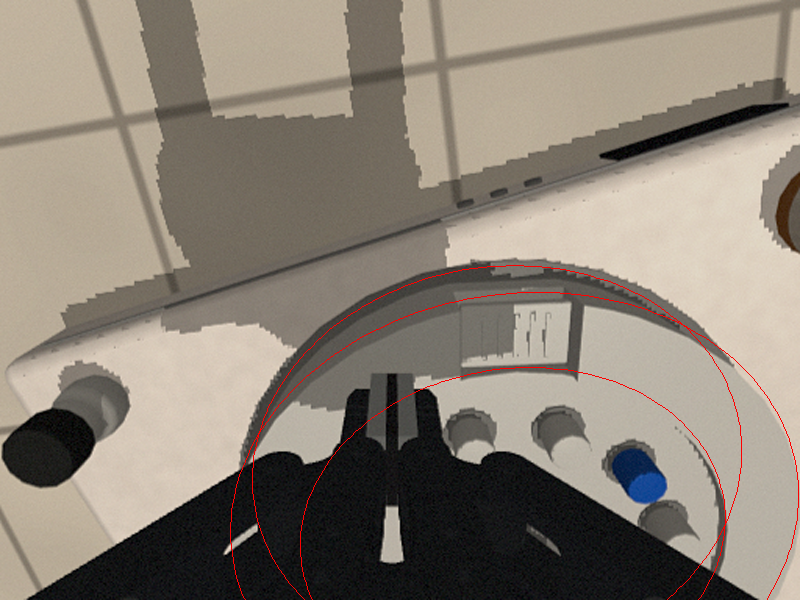

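Both views agree: the catch's middle is at about (0.486, 0.050), with its radial direction near 170°. I'll come down gently onto the rim next to it.

Request:
servo_tool(twist=[[0,0,0],[0,0,0],[0,0,0],[0,0,0]], xyz=[[0,0,-1],[0,0,-0.6],[0,0,0],[0,0,0]], fingers=[0,0,0,0])

```text
time: 4.12
tool_pos: [0.488, 0.0005, 0.0993]
tool_rot: [0.538, -0.459, 0.538, 0.459]
contact_force: [-0.8, -0.8, 0.4]
gripper_width: -0.002
```

Request:
servo_tool(twist=[[0,0,0],[0,0,0]], xyz=[[0,0,-0.15],[0,0,0]], fingers=[0,0])

```text
time: 4.38
tool_pos: [0.488, 0.0005, 0.0978]
tool_rot: [0.538, -0.459, 0.538, 0.459]
contact_force: [-0.3, 0.5, -0.3]
gripper_width: 0.001
```

Request:
servo_tool(twist=[[0,0,0],[0,0,0]], xyz=[[0,0,-0.1],[0,0,0]], fingers=[0,0])

```text
time: 4.62
tool_pos: [0.4879, 0.0006, 0.0967]
tool_rot: [0.538, -0.459, 0.538, 0.459]
contact_force: [-0.1, -0.6, 0.1]
gripper_width: -0.003
```

Request:
servo_tool(twist=[[0,0,0],[0,0,0]], xyz=[[0,0,-0.1],[0,0,0]], fingers=[0,0])

```text
time: 4.88
tool_pos: [0.4879, 0.0006, 0.0957]
tool_rot: [0.538, -0.459, 0.538, 0.459]
contact_force: [-0.6, 0.4, -0.1]
gripper_width: 0.006
```

Request:
servo_tool(twist=[[0,0,0],[0,0,0]], xyz=[[0,0,-0.05],[0,0,0]], fingers=[0,0])

```text
time: 5.12
tool_pos: [0.488, 0.0006, 0.0953]
tool_rot: [0.538, -0.459, 0.538, 0.459]
contact_force: [0.0, 0.2, 0.1]
gripper_width: 0.002
```

Request:
servo_tool(twist=[[0,0,0],[0,0,0]], xyz=[[0,0,-0.05],[0,0,0]], fingers=[0,0])

```text
time: 5.38
tool_pos: [0.4881, 0.0005, 0.0951]
tool_rot: [0.538, -0.459, 0.538, 0.459]
contact_force: [-1.4, 0.6, 2.0]
gripper_width: 0.001
```

Request:
servo_tool(twist=[[0,0,0],[0,0,0]], xyz=[[0,0,-0.05],[0,0,0]], fingers=[0,0])

```text
time: 5.62
tool_pos: [0.4881, 0.0005, 0.095]
tool_rot: [0.538, -0.459, 0.538, 0.459]
contact_force: [-2.0, -0.7, 5.5]
gripper_width: 0.001
```

Contact at z = 0.095, which matches the rim height, with 2–5 N. Now I'll slide along the rim towards the notch.

Request:
servo_tool(twist=[[0,0,0],[0,0,0],[0,0,0],[0,0,0]], xyz=[[-0.13,0.42,0.02],[-0.13,0.42,0],[-0.1,0.45,0],[-0.09,0.48,0]], fingers=[0,0,0,0])

```text
time: 6.12
tool_pos: [0.4839, 0.0182, 0.095]
tool_rot: [0.538, -0.459, 0.538, 0.458]
contact_force: [1.0, -5.5, 5.4]
gripper_width: 0.002
```

Request:
servo_tool(twist=[[0,0,0],[0,0,0]], xyz=[[-0.06,0.46,0],[-0.04,0.46,0]], fingers=[0,0])

```text
time: 6.38
tool_pos: [0.4828, 0.0273, 0.095]
tool_rot: [0.538, -0.459, 0.538, 0.458]
contact_force: [-0.0, -4.3, 6.0]
gripper_width: -0.002
```

Request:
servo_tool(twist=[[0,0,0],[0,0,0]], xyz=[[-0.02,0.46,0],[-0.01,0.46,0]], fingers=[0,0])

```text
time: 6.62
tool_pos: [0.4815, 0.0375, 0.0939]
tool_rot: [0.538, -0.458, 0.538, 0.459]
contact_force: [0.0, 0.6, 0.4]
gripper_width: 0.003
```

Force dropped to zero and the fingertip sank at y ≈ 0.037: that's the notch's near edge, where vision put it. I'll continue to its middle, then press.

Request:
servo_tool(twist=[[0,0,0],[0,0,0],[0,0,0],[0,0,0]], xyz=[[0.05,0.45,0],[0.1,0.45,0],[0.1,0.4,0],[0,0,0]], fingers=[0,0,0,0])

```text
time: 7.12
tool_pos: [0.4846, 0.05, 0.0944]
tool_rot: [0.538, -0.459, 0.538, 0.459]
contact_force: [0.3, 0.0, 0.4]
gripper_width: -0.001
```

Request:
servo_tool(twist=[[0,0,0],[0,0,0],[0,0,0],[0,0,0]], xyz=[[0,0,-0.3],[0,0,-0.25],[0,0,0],[0,0,0]], fingers=[0,0,0,0])

```text
time: 7.62
tool_pos: [0.4847, 0.0496, 0.089]
tool_rot: [0.538, -0.459, 0.538, 0.459]
contact_force: [-0.6, -0.0, 0.1]
gripper_width: -0.001
```

Request:
servo_tool(twist=[[0,0,0],[0,0,0],[0,0,0]], xyz=[[0,0,-0.15],[0,0,-0.1],[0,0,0]], fingers=[0,0,0])

```text
time: 8.0
tool_pos: [0.4848, 0.0496, 0.087]
tool_rot: [0.538, -0.459, 0.538, 0.459]
contact_force: [-2.0, -1.2, 3.9]
gripper_width: -0.002
```

Request:
servo_tool(twist=[[0,0,0],[0,0,0],[0,0,0],[0,0,0]], xyz=[[0,0,-0.1],[0,0,-0.1],[0,0,-0.1],[0,0,0]], fingers=[0,0,0,0])

```text
time: 8.5
tool_pos: [0.4848, 0.0496, 0.084]
tool_rot: [0.538, -0.459, 0.538, 0.459]
contact_force: [-3.3, -0.0, 5.7]
gripper_width: -0.001
```

Request:
servo_tool(twist=[[0,0,0],[0,0,0],[0,0,0],[0,0,0]], xyz=[[0,0,-0.1],[0,0,-0.1],[0,0,-0.1],[0,0,0]], fingers=[0,0,0,0])

```text
time: 9.0
tool_pos: [0.4848, 0.0496, 0.081]
tool_rot: [0.538, -0.459, 0.538, 0.459]
contact_force: [-3.0, 0.0, 5.6]
gripper_width: 0.004
```

Catch met at 0.087 and it moved with about 6 N. Next I'll push on to the hard stop and check it by the force rise.

Request:
servo_tool(twist=[[0,0,0],[0,0,0],[0,0,0]], xyz=[[0,0,-0.1],[0,0,-0.1],[0,0,0]], fingers=[0,0,0])

```text
time: 9.38
tool_pos: [0.4849, 0.0496, 0.0809]
tool_rot: [0.538, -0.459, 0.538, 0.459]
contact_force: [-8.5, -0.4, 16.0]
gripper_width: -0.001
```

The force rose to 16 N at z = 0.081, so that's the hard stop. Now straight up and away.

Request:
servo_tool(twist=[[0,0,0],[0,0,0],[0,0,0],[0,0,0],[0,0,0],[0,0,0],[0,0,0],[0,0,0]], xyz=[[0,0,0.5],[0,0,1],[0,0,3],[0,0,5],[0,0,5],[0,0,5],[-2,3,2],[-3,4,0]], fingers=[0,0,0,0,0,0,0,0])

```text
time: 10.38
tool_pos: [0.4355, 0.12, 0.2966]
tool_rot: [0.54, -0.459, 0.537, 0.457]
contact_force: [0.4, 0.9, -0.4]
gripper_width: -0.002
```

Request:
servo_tool(twist=[[0,0,0],[0,0,0],[0,0,0],[0,0,0]], xyz=[[-3,5,0],[-2,3,0],[0,0,0],[0,0,0]], fingers=[0,0,0,0])

```text
time: 10.88
tool_pos: [0.3849, 0.1993, 0.2936]
tool_rot: [0.538, -0.459, 0.538, 0.459]
contact_force: [0.1, -0.1, -0.4]
gripper_width: 0.001
```

```bash
python3 - <<'E'
from h import *
s=manip.state();print(s["time"],s["tool_pos"],s["contact_force"])
im=vision.grab_frame("wrist");cv2.imwrite("pics/w3z.png",cv2.resize(im[:,:,::-1],(800,600),interpolation=cv2.INTER_CUBIC))
im=vision.grab_frame("side");z=lambda i:cv2.resize(i[80:245,180:400],(400,300),interpolation=cv2.INTER_CUBIC)
cv2.imwrite("pics/s3z.png",np.hstack([z(cv2.imread("pics/side0.png")),z(im[:,:,::-1])]))
im=vision.grab_frame("scene");z=lambda i:cv2.resize(i[120:285,190:410],(400,300),interpolation=cv2.INTER_CUBIC)
cv2.imwrite("pics/c3z.png",np.hstack([z(cv2.imread("pics/scene0.png")),z(im[:,:,::-1])]))
E
```

```text
10.875 [0.38493064 0.19929551 0.29357783] [ 0.11129077 -0.1253083  -0.3748755 ]
```

View pics/s3z.png

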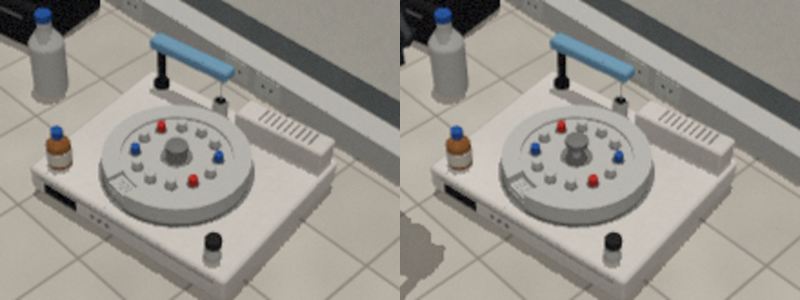

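View pics/c3z.png

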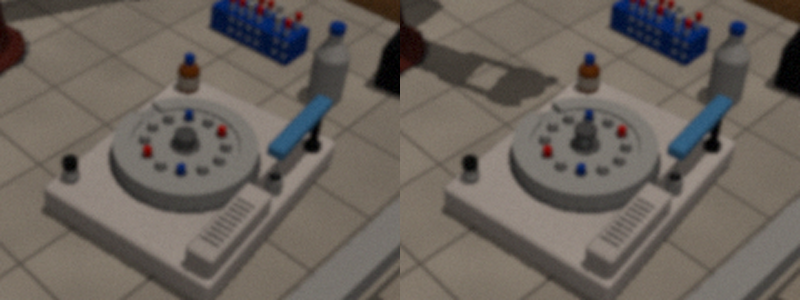

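View pics/w3z.png

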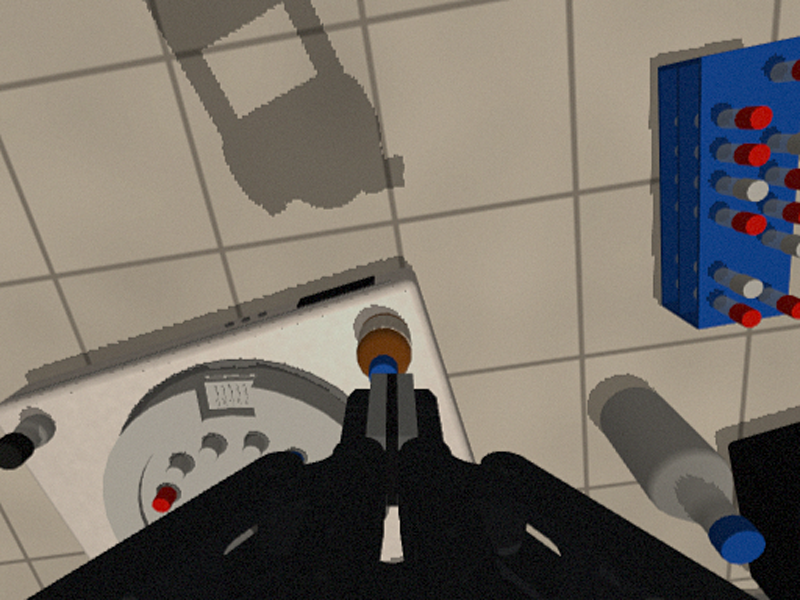

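In both fixed views the knob stands clearly higher than before: side (577,145) in the right half against (177,152) in the left half. The caps, bottles and vials haven't moved, and the hand is clear.

```bash
python3 -c "
from plant import job; print(job.job_done())"
```

```text
the job is handed in; nothing more can be done
None
```

The tray is unlocked: I pressed the catch fully down and the lifting knob has risen. The job is handed in, with about 11 s on the robot's clock.

- **Finding the notch:** The cameras first showed roughly where the notch was. With the gripper shut, I touched the rim about 5 cm away, at z = 0.095 m with 2–5 N. I then slid along the rim until the force dropped away and the fingertip sank at y ≈ 0.037 m, where the pictures put the notch's edge.
- **Pressing the catch:** At the middle of the notch I met the catch at z = 0.087 m. It moved at about 6 N and reached the hard stop at z = 0.081 m, where the upward force rose to 16 N. That is the full 6 mm of travel.
- **Taking the hand away:** I lifted straight up and moved aside; the contact force then read about zero.

**Last checks:** Before and after pictures from both fixed cameras show the knob clearly higher. The tray's caps, bottles and vials look unmoved. I judged the knob's rise by eye and did not measure it in millimetres. The sideways force along the rim stayed at or below 5.5 N in the readings, well under the 18 N that would make the tray slip.

**Disagreement:** Early estimates of the tray's centre from the different views differed by 5–9 mm. The notch position was confirmed by touch, so this did not affect the result.

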